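Sweep the pendant discs into the corral

ROBOT

A 7-joint arm with a two-finger parallel gripper is mounted at the origin on the work surface. World frame = base frame: x ahead of the robot, y to its left, z up, the work surface at z = 0. Lengths are in m, angles in rad, forces in N, time in s.
With the tool pointing down it reaches from about 0.4 to 0.85 m from the base axis. Payload 6.9 kg.
Tool frame: the origin (TCP) lies midway between the tips of the shut fingers; the grasp point (between the pads) lies 19 mm behind it (bot.hold_point_z is the distance from the TCP to the grasp point, in m); z points along the fingers, y is the line along which they close (so a half turn about z gives the same grasp; the last joint's range is limited). The gripper opens to 85 mm and grips with 20 to 120 N. Pads are 22 mm wide; open, the fingers measure 114 mm over their backs; the gripper's body (76 mm by 85 mm) begins 54 mm behind the grasp point. The pads swing forward as they close: fully open they stand 13 mm farther back than shut.
Start: joints at [1.264, 0.507, -0.238, 1.5, 0.126, 1.149, -0.155], TCP at [0.251, -0.573, 0.231] pointing down, gripper open.
Joint ranges: [-3.08, 3.08], [-0.24, 2.05], [-1.43, 1.35], [0, 2.5], [-1.52, 4.66], [0.17, 1.96], [-2.89, 2.89]. Speed limits (rad/s): [2.39, 2.39, 3.14, 3.14, 3.14, 3.14, 3.14].

INTERFACE

Orientations are given as a rotation vector (axis times angle).
In Python, from station import bot, cams gives the robot as it stands.
- The arm moves only by the tool arm_command, never from a script. Its argument "series" is a list of rows, each a list of 5 numbers: the gripper's target within -1 to 1 (shut at 1, half-way at 0, fully open at -1), then the shift along the tool's x, y, z in m, then the turn about the tool's z in rad. In form: [[claw, tx, ty, tz, spin], ...]. A call has exactly 8 rows; each row shifts and turns the commanded pose from where the row before left it, along the tool's axes as they then stand; what a row does not reach is not made up. A row lasts 1/12 s, in which the tool goes at most 41.7 mm and 7.16 degrees, less where a joint would pass 70% of its speed; a pose out of reach is approached as far as the arm can. A call with a gripper value outside its range is refused whole. The fingers move at their own pace and stop on an object; "grip_force" is the grip in N (left out, the last holds). Time passes only in rows, so rows that do not move let the fingers close, or fill a call up. It gives the time, the measured TCP pose, the force, the opening and the grip force at its end, in the units of the state.
- bot.state(): the state, without advancing time (a new reading comes with each control period).
- cams.camera(name): name is "side" or "top" or "wrist"; returns (picture, depth): 480x640x3 uint8, red, green, blue; 480x640 float32, m along the optical axis (not along the pixel's ray), 0 where there is no reading.
- cams.camera_params(name): a dict with "vertical_fov" (degrees; the focal length in pixels is half the picture's height over the tangent of half this angle, whatever the lens; pixels are square), "cx", "cy" (the principal point, pixels), "R" (3x3) and "t" (3): a world point X has camera coordinates R X + t. Camera axes: x right, y down, z forward; pixel columns grow to the right and rows downward; lengths in m; the calibration is good to about 2 mm. The wrist camera is an equidistant fisheye: a pixel r from the principal point sees the ray r / f radians off the axis. A picture is of the moment at which its call begins: read the wrist's pose just before it. camera_params takes no time and is no camera call; for the wrist camera it gives the pose at the moment of the call.
- bot.job_done(): hands the job in; it is judged then, once.
The state is a dict: "clock": time; "q": joint angles; "qd": joint speeds; "joint_torque": joint torques, N m; "tcp_pos": TCP position; "tcp_rot": TCP orientation; "force": force on the tool from outside, world axes, zero at the start; "wrist_torque": the same for the moment, N m; "opening": opening from 0.0 (shut) to 1.0 (fully open); "finger_force": force on a finger pad.
Only numpy, scipy, OpenCV 4.12 (cv2) and the standard library are available. Lean on these libraries where they do the work, as an engineer would, in place of code of your own. Each camera call takes 0.05 s, during which the arm holds its last target. There are 200 camera calls.

TASK

Three dark wooden pendant discs lie loose on the white table. Sweep them over the tabletop with your fingers, through the open side of the low U-shaped pine corral, until all three lie flat on the table wholly inside it; do not pick any of them up. Leave everything else standing where it is.

Things in the scene. Friction and masses are not known exactly. Their poses are not given: they have to be found in the camera images.
- corral: low U-shaped pine fence fixed to the table, its cork floor level with the table, no sill. Origin on the table at the middle of its open side (mouth), which faces roughly towards the robot; x points from the mouth into it, y along the mouth, z up. Inside 150 mm wide (y -75 to 75), 90 mm deep (x 0 to 90); strips 8 mm thick, 20 mm high
- disc_left: round dark walnut pendant disc with a small brass eyelet on top, 30 mm across, 10 mm thick, about 16 g, lying flat and loose on the table (it slides easily); origin at the centre of its underside, z up. One of three alike; at the start the one with the largest world y
- disc_mid: round dark walnut pendant disc with a small brass eyelet on top, 30 mm across, 10 mm thick, about 16 g, lying flat and loose on the table (it slides easily); origin at the centre of its underside, z up. One of three alike; at the start the middle one
- disc_right: round dark walnut pendant disc with a small brass eyelet on top, 30 mm across, 10 mm thick, about 16 g, lying flat and loose on the table (it slides easily); origin at the centre of its underside, z up. One of three alike; at the start the one with the smallest world y
- vial_loose: closed clear bead vial with a white cap, 25 mm across, 46 mm tall; origin at the centre of its underside. Stands on the table to the left of the corral. Leave alone
- spool: copper wire spool, 30 mm across, 30 mm tall, standing nearer the robot than the discs, between the left and the middle one; origin at the centre of its underside. Leave alone
- saucer: white ceramic saucer, 90 mm across, 16 mm high, on the table to the right of the discs; origin at the centre of its underside. Leave alone
- crimper: black plastic crimping tool lying flat to the right of the corral, about 140 mm long along its x, 60 mm wide, 13 mm high; origin under its pivot, jaws towards +x. Leave alone
- vial0: closed clear bead vial with a white cap, 25 mm across, 46 mm tall; origin at the centre of its underside. In the right slot of the clear rack beyond the corral (fixed rack 50 x 150 x 30 mm). Leave alone
- vial1: closed clear bead vial with a white cap, 25 mm across, 46 mm tall; origin at the centre of its underside. In the middle slot of the rack. Leave alone
- vial2: closed clear bead vial with a white cap, 25 mm across, 46 mm tall; origin at the centre of its underside. In the left slot of the rack. Leave alone
- magnifier: magnifier on a steel stand beyond the corral, base 90 mm across, 211 mm tall; origin at the centre of its underside. Leave alone
- keepsake_box: closed pine box at the left, 104 x 154 mm, 65 mm high; origin at the centre of its underside. Leave alone
There are look-alikes about, which are no part of the job. What is shaped like the disc_left but red is not meant. What is shaped like the disc_right but purple is not meant.

How it is judged:
By the outcome, as a careful person would: the job done as asked, in the order asked, and still so for the second after the job is handed in, with the robot touching nothing.
It also fails if it takes over 72 s, if anything falls off the work surface, if the arm or the gripper's body presses on something with over 40 N, if the wrist force passes 120 N, or if a joint passes its speed limit or range.

## Working session

There is one attempt and no reset: what is moved stays moved. The work goes in short steps, Python scripts to look and compute and a tool call to move; the robot and the scene stay as the last step left them, time stands still between calls to the robot, and variables do not carry over. Pictures are saved under pics/ and viewed, at most 13 in all, crops included, and the job is handed in when it is done.

Besides the shell and the picture viewer there is one more tool, called by a JSON object that holds its "name" and its "arguments", one argument or row to a line. arm_command: Moves the arm, as the interface text tells. Its arguments: {"type":"object","properties":{"series":{"type":"array"},"grip_force":{"type":"number"}},"required":["series"]}

```bash
mkdir -p pics
cat > h.py <<'E'
import numpy as np, cv2
from station import bot, cams
def shot(n,f):
    p=cams.camera_params(n); im,d=cams.camera(n); cv2.imwrite(f,im[:,:,::-1]); np.save('d_'+n,d); return im,d,p
def px2w(p,u,v,z=0.0):
    f=240/np.tan(np.radians(p['vertical_fov'])/2); r=np.array([(u-p['cx'])/f,(v-p['cy'])/f,1])
    R=np.array(p['R']);t=np.array(p['t']);c=-R.T@t; d=R.T@r
    return c+d*(z-c[2])/d[2]
E
python3 - <<'E'
from h import *
s=bot.state();print(s['clock'],s['tcp_pos'],s['tcp_rot'],s['opening'])
for n in('top','side'):
    im,d,p=shot(n,f'pics/{n}0.png');print(n,p)
E
```

```text
0.0 [ 0.25044812 -0.57207409  0.23041021] [-3.07317467e+00 -6.43450621e-01  6.44467484e-04] 0.999664729486527
top {'vertical_fov': 47.125273502592286, 'cx': 319.0883850810128, 'cy': 237.48554527852883, 'R': array([[ 0.14342352, -0.98964524,  0.0056567 ],
       [-0.96587193, -0.14121932, -0.2171371 ],
       [ 0.21568753,  0.02567892, -0.97612473]]), 't': array([-0.0289375 ,  0.55961505,  1.0655451 ])}
side {'vertical_fov': 50.69757933265428, 'cx': 315.2043489550796, 'cy': 244.30492838123675, 'R': array([[-0.82106871, -0.57076341, -0.00867795],
       [-0.29824345,  0.44189977, -0.84603513],
       [ 0.48672068, -0.69206483, -0.53305652]]), 't': array([0.47517216, 0.18775446, 0.75029181])}
```

View pics/top0.png

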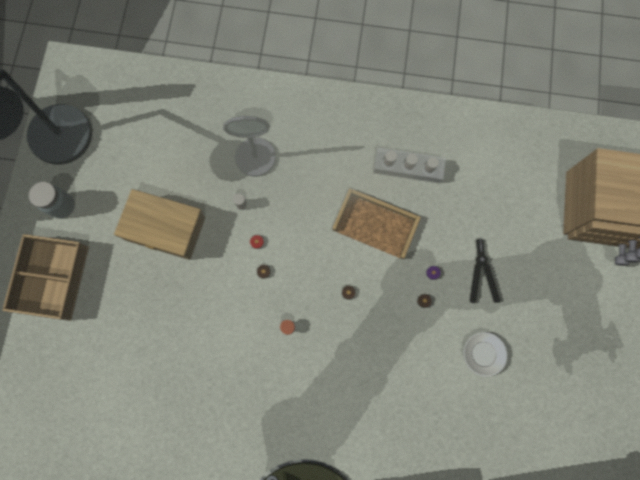

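View pics/side0.png

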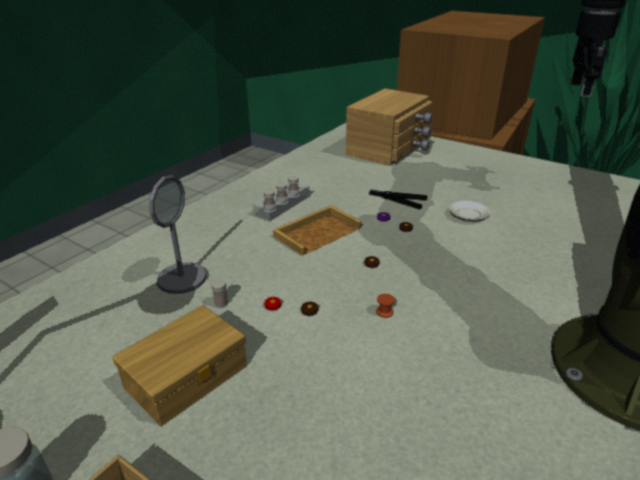

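The top view shows dark discs near (264,271), (349,292) and (425,300), the red one at (257,241) and purple at (434,272). The corral mouth runs from about (333,229) to (405,257), and the spool is at (288,327). The side view agrees. Next I'll view an enlarged crop.

Run:
```python
from h import *
im=cv2.imread('pics/top0.png');cv2.imwrite('pics/top0c.png',cv2.resize(im[180:340,235:448],None,fx=3.75,fy=3.75,interpolation=cv2.INTER_CUBIC))
p=cams.camera_params('top');q=cams.camera_params('side')
def tri(a,b):
    f=lambda p:240/np.tan(np.radians(p['vertical_fov'])/2)
    A=[]
    for P,(u,v) in((p,a),(q,b)):
        M=np.diag([f(P),f(P),1])@np.c_[P['R'],P['t']];M[0]+=P['cx']*M[2];M[1]+=P['cy']*M[2]
        A.append(M)
    X=cv2.triangulatePoints(A[0],A[1],np.array(a,float),np.array(b,float));return (X[:3]/X[3]).ravel()
for n,a,b in(('L',(264,271),(310,308)),('M',(349,292),(372,261.5)),('R',(425,300),(406,226.5)),('red',(257.5,241.5),(273,303)),('pur',(434,272),(384,216.5))):
    print(n,tri(a,b).round(4),px2w(p,*a,.01).round(4))
```

```text
L [0.4806 0.1583 0.0059] [0.4807 0.1582 0.01  ]
M [ 0.4624 -0.026   0.0058] [ 0.4624 -0.0256  0.01  ]
R [ 0.4685 -0.1864  0.0055] [ 0.4687 -0.1853  0.01  ]
red [0.542  0.1828 0.0053] [0.5416 0.1824 0.01  ]
pur [ 0.5301 -0.1995  0.0054] [ 0.5305 -0.1981  0.01  ]
```

View pics/top0c.png

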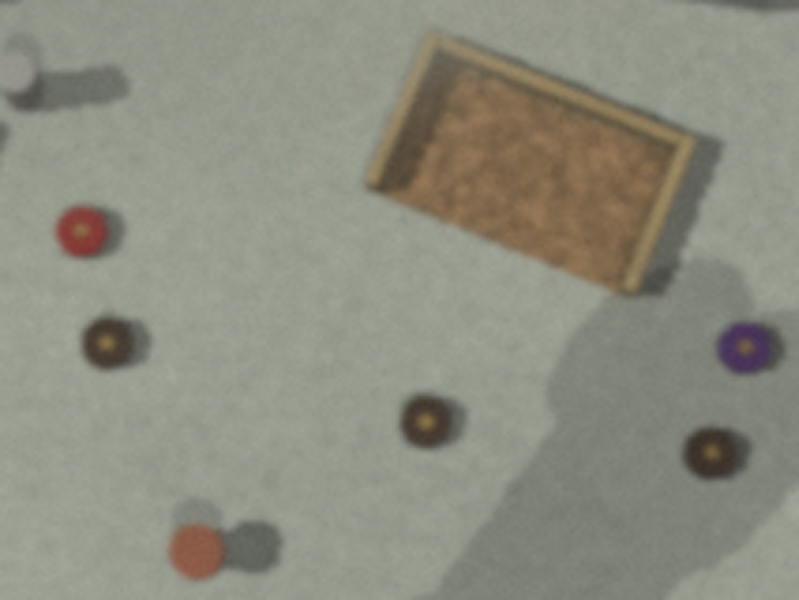

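The crop shows the discs at (107,343), (426,421) and (711,453). The corral strip tops end at (375,180) and (633,285), and its far corners are at (432,35) and (692,135).

```bash
cat >> h.py <<'E'
O=None
def c2w(x,y): return O[:2]+x*np.array([np.cos(O[2]),np.sin(O[2])])+y*np.array([-np.sin(O[2]),np.cos(O[2])])
def w2c(P): d=np.array(P)[:2]-O[:2];c,s=np.cos(O[2]),np.sin(O[2]);return np.array([c*d[0]+s*d[1],-s*d[0]+c*d[1]])
E
python3 - <<'E'
import h
from h import *
p=cams.camera_params('top')
g=lambda x,y,z:px2w(p,235+x/3.75,180+y/3.75,z)
ml,mr,fl,fr=[g(*a,.02)[:2] for a in((371,184),(636,290),(432,35),(694,138))]
print('corners',ml,mr,fl,fr,np.linalg.norm(ml-mr),np.linalg.norm(fl-ml),np.linalg.norm(fr-fl))
u=(ml-mr)+(fl-fr);yaw=np.arctan2(-u[0],u[1])
cen=(ml+mr+fl+fr)/4; h.O=np.array([*cen,yaw]); h.O[:2]=c2w(-.049,0); print('O',h.O)
for n,a in dict(L=(107,343,.008),M=(426,421,.008),R=(711,453,.008),red=(82,231,.008),pur=(745,347,.008),spool=(197,552,.03),vial=(18,72,.046)).items():
    w=g(*a);print(n,w.round(4),w2c(w).round(4))
E
```

```text
corners [0.58992203 0.02437071] [ 0.55077428 -0.13166513] [0.6827552  0.00165227] [ 0.64348124 -0.15481067] 0.16087177775049424 0.09557262140133854 0.16131675434994733
O [ 0.56920685 -0.05318645 -0.24587299]
L [0.4798 0.1592 0.008 ] [-0.1384  0.1843]
M [ 0.462  -0.0249  0.008 ] [-0.1108  0.0013]
R [ 0.4672 -0.185   0.008 ] [-0.0668 -0.1527]
red [0.5416 0.184  0.008 ] [-0.0846  0.2233]
pur [ 0.5296 -0.1979  0.008 ] [-0.0032 -0.15  ]
spool [0.3708 0.0895 0.03  ] [-0.2272  0.0901]
vial [0.619  0.2296 0.046 ] [-0.0205  0.2864]
```

{"name": "arm_command", "arguments": {
  "series": [
    [0.48,0.0196,-0.0148,0.004,0],
    [0.48,0.0196,-0.0148,0.004,0],
    [0.48,0.0196,-0.0148,0.004,0],
    [0.48,0.0196,-0.0148,0.004,0],
    [0.48,0.0196,-0.0148,0.004,0],
    [0.48,0.0196,-0.0148,0.004,0],
    [0.48,0.0196,-0.0148,0.004,0],
    [0.48,0.0196,-0.0148,0.004,0]
  ],
  "grip_force": 20
}}

```text
clock: 0.77
tcp_pos: [0.3471, -0.3999, 0.1988]
tcp_rot: [-3.074, -0.643, 0.001]
force: [0.6, 0.7, 0.7]
opening: 0.258
finger_force: 0.0
```

{"name": "arm_command", "arguments": {
  "series": [
    [0.48,0.0196,-0.0148,0.008,0],
    [0.48,0.0196,-0.0148,0.008,0],
    [0.48,0.0196,-0.0148,0.008,0],
    [0.48,0.0196,-0.0148,0.008,0],
    [0.48,0.0196,-0.0148,0.008,0],
    [0.48,0.0196,-0.0148,0.008,0],
    [0.48,0.0196,-0.0148,0.008,0],
    [0.48,0.0196,-0.0148,0.008,0]
  ]
}}

```text
clock: 1.43
tcp_pos: [0.4432, -0.2287, 0.1347]
tcp_rot: [-3.075, -0.643, 0.001]
force: [0.3, -1.0, 0.8]
opening: 0.255
finger_force: 0.0
```

{"name": "arm_command", "arguments": {
  "series": [
    [0.48,0,0,0.008,-0.1],
    [0.48,0,0,0.008,-0.1],
    [0.48,0,0,0.008,-0.1],
    [0.48,0,0,0.008,-0.1],
    [0.48,0,0,0.008,-0.1],
    [0.48,0,0,0.008,-0.1],
    [0.48,0,0,0,-0.05],
    [0.48,0,0,0,0]
  ]
}}

```text
clock: 2.1
tcp_pos: [0.4424, -0.2296, 0.0865]
tcp_rot: [-2.705, -1.594, 0.001]
force: [-1.0, 0.0, 1.3]
opening: 0.26
finger_force: 0.0
```

```bash
cat >> h.py <<'E'
O=np.array([0.5692,-0.0532,-0.2459])
def rep():
    from scipy.spatial.transform import Rotation as Ro
    s=bot.state();P=np.array(s['tcp_pos']);R=Ro.from_rotvec(s['tcp_rot']).as_matrix()
    y=np.arctan2(R[1,0],R[0,0]);print('t',round(s['clock'],2),'tcp',P.round(4),'corral',w2c(P).round(4),'yaw',round(y,3),'rel deg',round(np.degrees(y-O[2]),1),'tilt',R[:,2].round(3),'open mm',round(85*s['opening'],1),'F',np.round(s['force'],1))
    return P,y
def disc(x,y):
    "shift in tool x,y from TCP to corral point"
    P,a=rep();d=c2w(x,y)-P[:2];return np.round([d@[np.cos(a),np.sin(a)],d@[np.sin(a),-np.cos(a)]],4)
E
python3 - <<'E'
from h import *
print(disc(-.0668,-.1527))
cams.camera('wrist');im,d,p=shot('wrist','pics/w1.png')
E
```

```text
t 2.1 tcp [ 0.4424 -0.2296  0.0865] corral [-0.08  -0.202] yaw 1.065 rel deg 75.1 tilt [-0.001  0.001 -1.   ] open mm 22.1 F [-1.   0.   1.3]
[0.051  0.0001]
```

View pics/w1.png

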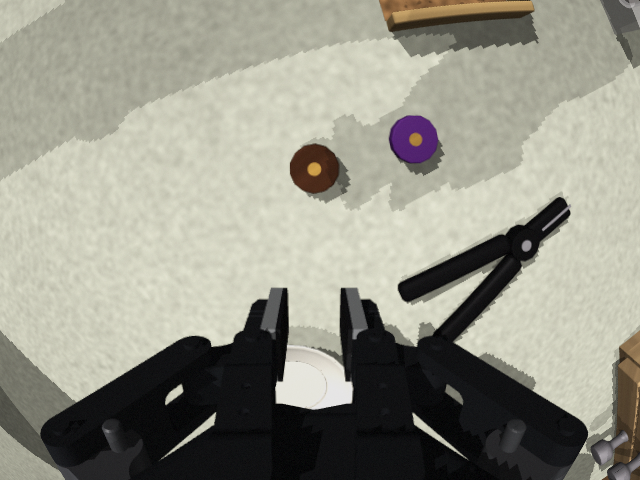

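The wrist view shows disc_right at (314,168) straight ahead of the finger gap, and purple at (414,139). The saucer is at (310,378), behind the fingers.

```bash
cat >> h.py <<'E'
def wpx(p,u,v,z):
    f=240/np.tan(np.radians(p['vertical_fov'])/2);a=np.array([u-p['cx'],v-p['cy']]);r=np.hypot(*a);th=r/f
    ray=np.r_[a/max(r,1e-9)*np.sin(th),np.cos(th)];R=np.array(p['R']);c=-R.T@np.array(p['t']);d=R.T@ray
    return c+d*(z-c[2])/d[2]
E
python3 - <<'E'
from h import *
p=cams.camera_params('wrist')
w=wpx(p,314.5,168,.01);print('R',w,w2c(w),disc(*w2c(w)))
w=wpx(p,310,380,.01);print('saucer wrist',w,px2w(cams.camera_params('top'),487,353,.01))
E
```

```text
t 2.2 tcp [ 0.4429 -0.2298  0.0872] corral [-0.0795 -0.2021] yaw 1.061 rel deg 74.9 tilt [-0.  0. -1.] open mm 21.9 F [-0.3  0.5 -0. ]
R [ 0.4674637  -0.18439923  0.01      ] [-0.06673819 -0.15201818] [ 0.0516 -0.0007]
saucer wrist [ 0.39079155 -0.31453405  0.01      ] [ 0.37887659 -0.32242659  0.01      ]
```

{"name": "arm_command", "arguments": {
  "series": [
    [0.48,0,0,0.014,0],
    [0.48,0,0,0.014,0],
    [0.48,0,0,0.014,0],
    [0.48,0,0,0.014,0],
    [0.48,0,0,0.014,0],
    [0.48,0,0,0.008,0],
    [0.48,0,0,0.0055,0],
    [0.48,0,0,0,0]
  ]
}}

```text
clock: 2.87
tcp_pos: [0.4427, -0.2296, 0.0032]
tcp_rot: [-2.708, -1.591, 0.001]
force: [0.6, 0.3, 0.2]
opening: 0.259
finger_force: 0.0
```

{"name": "arm_command", "arguments": {
  "series": [
    [0.48,0.007,0,0,0],
    [0.48,0.007,0,0,0],
    [0.48,0.007,0,0,0],
    [0.48,0.005,0,0,0],
    [0.48,0.006,0,0,0],
    [0.48,0.007,0,0,0],
    [0.48,0.007,0,0,0],
    [0.48,0.007,0,0,0]
  ]
}}

```text
clock: 3.53
tcp_pos: [0.4691, -0.1828, 0.0039]
tcp_rot: [2.708, 1.592, 0.0]
force: [-0.3, -0.8, -0.2]
opening: 0.261
finger_force: 0.3
```

Run:
```python
from h import *
rep();im,d,p=shot('wrist','pics/w2.png');cv2.imwrite('pics/w2.png',im[:400:,100:540,::-1])
```

```text
t 3.53 tcp [ 0.4691 -0.1828  0.0039] corral [-0.0655 -0.1501] yaw 1.063 rel deg 75.0 tilt [ 0. -0. -1.] open mm 22.2 F [-0.3 -0.8 -0.2]
```

View pics/w2.png

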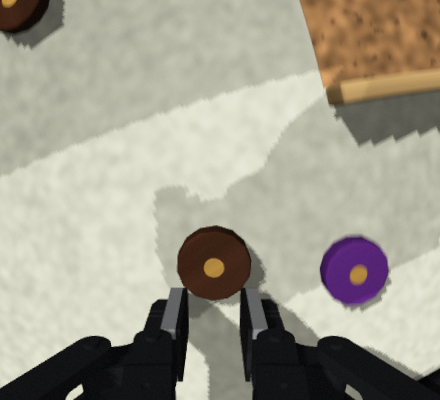

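The disc sits in the pocket between the fingertips, centred at crop (214,263). Measure the actual offset.

Run:
```python
from h import *
p=cams.camera_params('wrist')
for z in(.008,.01):
  w=wpx(p,314,262,z);print(w2c(w),disc(*w2c(w)))
w=wpx(p,430,92,.02);print('strip end right outer top',w2c(w))
```

```text
t 3.58 tcp [ 0.4702 -0.1812  0.004 ] corral [-0.0649 -0.1483] yaw 1.065 rel deg 75.1 tilt [ 0.001  0.001 -1.   ] open mm 22.5 F [0.4 1.3 0.2]
[-0.05999773 -0.12593492] [ 0.0229 -0.001 ]
t 3.58 tcp [ 0.4702 -0.1812  0.004 ] corral [-0.0649 -0.1483] yaw 1.065 rel deg 75.1 tilt [ 0.001  0.001 -1.   ] open mm 22.5 F [0.4 1.3 0.2]
[-0.05981012 -0.12522994] [ 0.0236 -0.001 ]
strip end right outer top [-0.00493246 -0.07311338]
```

{"name": "arm_command", "arguments": {
  "series": [
    [0.48,0.007,0,0,0],
    [0.48,0.007,0,0,0],
    [0.48,0.007,0,0,0],
    [0.48,0.007,0,0,0],
    [0.48,0.007,0,0,0],
    [0.48,0.007,0,0,0],
    [0.48,0.007,0,0,0],
    [0.48,0.007,0,0,0]
  ]
}}

```text
clock: 4.25
tcp_pos: [0.4964, -0.1339, 0.0038]
tcp_rot: [-2.708, -1.592, -0.0]
force: [-0.8, -0.8, 0.7]
opening: 0.26
finger_force: 0.2
```

{"name": "arm_command", "arguments": {
  "series": [
    [0.48,0.005,-0.002,0,0.109],
    [0.48,0.005,-0.002,0,0.109],
    [0.48,0.005,-0.002,0,0.109],
    [0.48,0.005,-0.002,0,0.109],
    [0.48,0.005,-0.002,0,0.109],
    [0.48,0.005,-0.002,0,0.109],
    [0.48,0.005,-0.002,0,0.109],
    [0.48,0.005,-0.002,0,0.109]
  ]
}}

```text
clock: 4.92
tcp_pos: [0.5166, -0.0973, 0.0038]
tcp_rot: [-3.128, -0.291, 0.0]
force: [0.5, -0.8, 0.4]
opening: 0.257
finger_force: 0.2
```

{"name": "arm_command", "arguments": {
  "series": [
    [0.48,0.005,-0.002,0,0.109],
    [0.48,0.005,-0.002,0,0.109],
    [0.48,0.005,-0.002,0,0.109],
    [0.48,0.005,-0.002,0,0.109],
    [0.48,0.004,0,0,0],
    [0.48,0.003,0,0,0],
    [0.48,0.002,0,0,0],
    [0.48,0,0,0,0]
  ]
}}

```text
clock: 5.58
tcp_pos: [0.5451, -0.0921, 0.0037]
tcp_rot: [3.118, -0.381, 0.0]
force: [-0.7, 0.9, 0.2]
opening: 0.258
finger_force: 0.0
```

Run:
```python
from h import *
rep();im,d,p=shot('wrist','pics/w3.png');cv2.imwrite('pics/w3.png',im[:400:,:,::-1])
```

```text
t 5.58 tcp [ 0.5451 -0.0921  0.0037] corral [-0.014  -0.0436] yaw -0.243 rel deg 0.2 tilt [ 0. -0. -1.] open mm 21.9 F [-0.7  0.9  0.2]
```

View pics/w3.png

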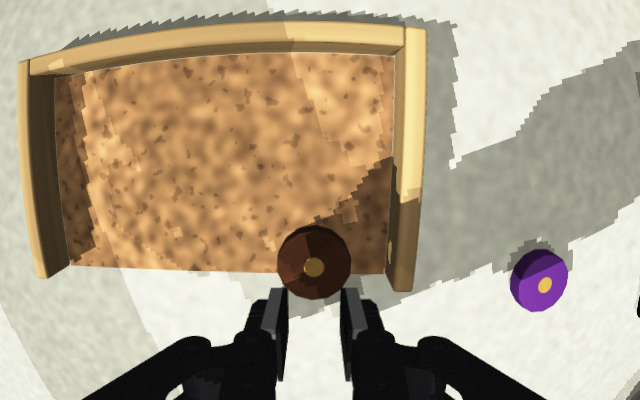

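disc_right is at (314,263), just inside the mouth. I'll push it on with a slight shift to the left, then back off.

{"name": "arm_command", "arguments": {
  "series": [
    [0.48,0.004,-0.001,0,0],
    [0.48,0.006,-0.001,0,0],
    [0.48,0.006,-0.001,0,0],
    [0.48,0.006,-0.001,0,0],
    [0.48,0.005,0,0,0],
    [0.48,0.004,0,0,0],
    [0.48,0.002,0,0,0],
    [0.48,0,0,0,0]
  ]
}}

```text
clock: 6.3
tcp_pos: [0.5781, -0.0961, 0.0037]
tcp_rot: [3.118, -0.384, 0.0]
force: [-1.0, -0.6, -0.2]
opening: 0.259
finger_force: 0.0
```

{"name": "arm_command", "arguments": {
  "series": [
    [0.48,-0.005,0,0,0],
    [0.48,-0.01,0,0,0],
    [0.48,-0.015,0,0,0],
    [0.48,-0.02,0,-0.01,0],
    [0.48,-0.02,0,-0.02,0],
    [0.48,-0.02,0,-0.02,0],
    [0.48,-0.02,0,-0.02,0],
    [0.48,-0.02,0,0,0]
  ]
}}

```text
clock: 6.97
tcp_pos: [0.4515, -0.0644, 0.0766]
tcp_rot: [-3.118, 0.385, -0.007]
force: [0.4, -0.3, -0.0]
opening: 0.26
finger_force: 0.0
```

Run:
```python
from h import *
print('M',disc(-.1108,.0013))
im,d,p=shot('wrist','pics/w4.png')
```

```text
t 6.97 tcp [ 0.4515 -0.0644  0.0766] corral [-0.1115 -0.0395] yaw -0.245 rel deg 0.0 tilt [ 0.004 -0.    -1.   ] open mm 22.1 F [ 0.4 -0.3 -0. ]
M [ 0.0007 -0.0408]
```

View pics/w4.png

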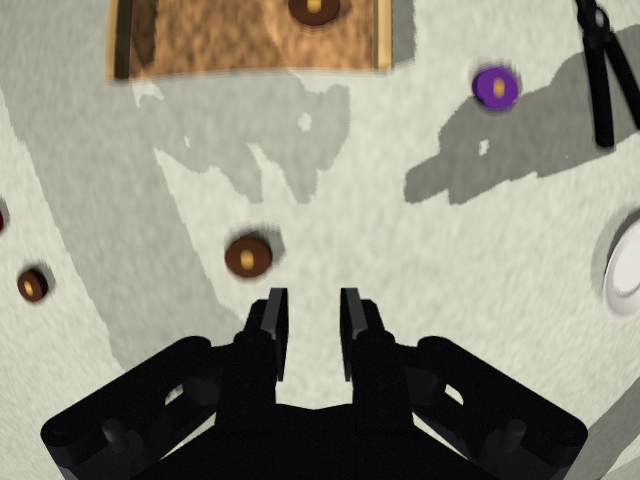

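R is wholly inside at about (314,5). M is at (248,257) and L at (32,286). Next I'll go behind M.

{"name": "arm_command", "arguments": {
  "series": [
    [0.48,-0.011,-0.011,0,0],
    [0.48,-0.011,-0.011,0,0],
    [0.48,-0.011,-0.011,0,0],
    [0.48,-0.011,-0.012,0,0],
    [0.48,0,0,0.01,0],
    [0.48,0,0,0.01,0],
    [0.48,0,0,0.005,0],
    [0.48,0,0,0,0]
  ]
}}

```text
clock: 7.68
tcp_pos: [0.4188, -0.0101, 0.048]
tcp_rot: [3.118, -0.384, -0.003]
force: [-0.1, 0.4, -0.1]
opening: 0.261
finger_force: 0.0
```

Run:
```python
from h import *
im,d,p=shot('wrist','pics/w5.png')
hsv=cv2.cvtColor(im,cv2.COLOR_RGB2HSV);m=((im.max(2)<110)&(hsv[...,1]>110)&(hsv[...,0]<15)).astype(np.uint8)
n,l,s,c=cv2.connectedComponentsWithStats(cv2.morphologyEx(m,cv2.MORPH_CLOSE,np.ones((7,7))))
for i in range(1,n):
    if s[i,4]>250:
        w=wpx(p,*c[i],.008);print(c[i].round(),s[i,2:],w2c(w).round(4))
print('M',disc(-.1108,.0013))
```

```text
[322. 186.] [  60   59 2447] [-0.1114  0.0018]
[ 36. 238.] [  39   46 1286] [-0.1376  0.1807]
t 7.73 tcp [ 0.4192 -0.0102  0.0485] corral [-0.156   0.0052] yaw -0.245 rel deg 0.0 tilt [-0.001 -0.    -1.   ] open mm 22.1 F [ 0.5 -1.1 -0.2]
M [0.0452 0.0039]
```

{"name": "arm_command", "arguments": {
  "series": [
    [0.48,0,0,0.012,0],
    [0.48,0,0,0.012,0],
    [0.48,0,0,0.012,0],
    [0.48,0,0,0.009,0],
    [0.48,0.005,0,0,0],
    [0.48,0.006,0,0,0],
    [0.48,0.006,0,0,0],
    [0.48,0.005,0,0,0]
  ]
}}

```text
clock: 8.4
tcp_pos: [0.4428, -0.0157, 0.0046]
tcp_rot: [-3.118, 0.385, -0.003]
force: [0.3, 0.1, -0.7]
opening: 0.259
finger_force: 0.1
```

{"name": "arm_command", "arguments": {
  "series": [
    [0.48,0.005,0,0,0],
    [0.48,0.006,0,0,0],
    [0.48,0.007,0,0,0],
    [0.48,0.008,0,0,0],
    [0.48,0.008,0,0,0],
    [0.48,0.008,0,0,0],
    [0.48,0.008,0,0,0],
    [0.48,0.008,0,0,0]
  ]
}}

```text
clock: 9.07
tcp_pos: [0.4982, -0.0297, 0.0038]
tcp_rot: [-3.118, 0.384, 0.0]
force: [0.2, -1.0, 0.4]
opening: 0.258
finger_force: 0.3
```

{"name": "arm_command", "arguments": {
  "series": [
    [0.48,0.008,0,0,0],
    [0.48,0.008,0,0,0],
    [0.48,0.008,0,0,0],
    [0.48,0.008,0,0,0],
    [0.48,0.008,0,0,0],
    [0.48,0.008,0,0,0],
    [0.48,0.008,0,0,0],
    [0.48,0.008,0,0,0]
  ]
}}

```text
clock: 9.73
tcp_pos: [0.5602, -0.0452, 0.0038]
tcp_rot: [3.118, -0.384, -0.0]
force: [-1.0, -0.5, 1.3]
opening: 0.265
finger_force: 0.3
```

{"name": "arm_command", "arguments": {
  "series": [
    [0.48,0.008,0,0,0],
    [0.48,0.008,0,0,0],
    [0.48,0.008,0,0,0],
    [0.48,0.008,0,0,0],
    [0.48,0.008,0,0,0],
    [0.48,0.006,0,0,0],
    [0.48,0.003,0,0,0],
    [0.48,0,0,0,0]
  ]
}}

```text
clock: 10.4
tcp_pos: [0.6078, -0.0571, 0.0037]
tcp_rot: [3.118, -0.385, 0.001]
force: [0.9, -0.7, -0.3]
opening: 0.26
finger_force: 0.0
```

Run:
```python
from h import *
rep();im,d,p=shot('wrist','pics/w6.png')
```

```text
t 10.4 tcp [ 0.6078 -0.0571  0.0037] corral [0.0384 0.0056] yaw -0.245 rel deg 0.0 tilt [ 0.001 -0.    -1.   ] open mm 22.1 F [ 0.9 -0.7 -0.3]
```

View pics/w6.png

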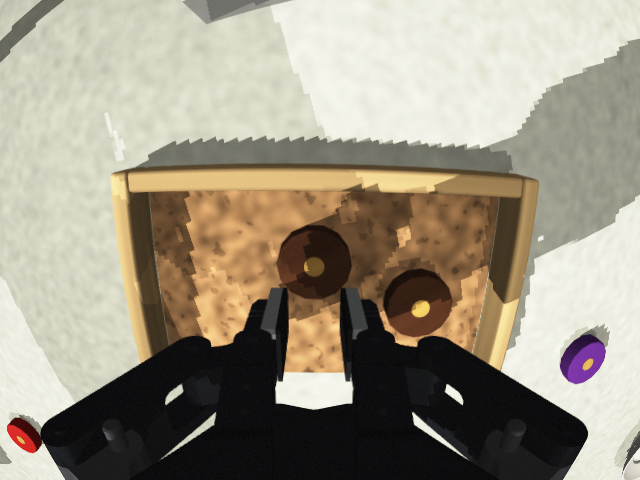

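M is at (314,262) and R at (418,303), both inside. I'll retreat and go over to L.

{"name": "arm_command", "arguments": {
  "series": [
    [0.48,-0.005,0,0,0],
    [0.48,-0.01,0,0,0],
    [0.48,-0.015,0,0,0],
    [0.48,-0.015,0,0,0],
    [0.48,-0.015,0,-0.01,0],
    [0.48,-0.015,0,-0.02,0],
    [0.48,-0.015,0,-0.02,0],
    [0.48,-0.01,0,-0.02,0]
  ]
}}

```text
clock: 11.12
tcp_pos: [0.5073, -0.032, 0.0742]
tcp_rot: [-3.118, 0.384, 0.004]
force: [1.1, 0.1, -0.3]
opening: 0.258
finger_force: 0.0
```

{"name": "arm_command", "arguments": {
  "series": [
    [0.48,-0.013,-0.027,0,0],
    [0.48,-0.013,-0.027,0,0],
    [0.48,-0.013,-0.027,0,0],
    [0.48,-0.013,-0.027,0,0],
    [0.48,-0.013,-0.027,0,0],
    [0.48,-0.013,-0.027,0,0],
    [0.48,-0.013,-0.027,0,0],
    [0.48,-0.013,-0.027,0,0]
  ]
}}

```text
clock: 11.78
tcp_pos: [0.4602, 0.2034, 0.0739]
tcp_rot: [3.118, -0.384, -0.001]
force: [0.5, 0.4, -0.7]
opening: 0.259
finger_force: 0.0
```

{"name": "arm_command", "arguments": {
  "series": [
    [0.48,0,0,0,0.12],
    [0.48,0,0,0,0.12],
    [0.48,0,0,0,0.12],
    [0.48,0,0,0,0.12],
    [0.48,0,0,0,0.12],
    [0.48,0,0,0,0.12],
    [0.48,0,0,0,0.12],
    [0.48,0,0,0,0.095]
  ]
}}

```text
clock: 12.45
tcp_pos: [0.4607, 0.2019, 0.0739]
tcp_rot: [-2.605, 1.757, 0.001]
force: [-0.4, -0.0, -0.5]
opening: 0.261
finger_force: 0.0
```

Run:
```python
from h import *
cams.camera('top');im,d,p=shot('wrist','pics/w7.png')
hsv=cv2.cvtColor(im,cv2.COLOR_RGB2HSV);m=((im.max(2)<110)&(hsv[...,1]>110)&(hsv[...,0]<15)).astype(np.uint8)
n,l,s,c=cv2.connectedComponentsWithStats(cv2.morphologyEx(m,cv2.MORPH_CLOSE,np.ones((7,7))))
for i in range(1,n):
    if s[i,4]>250:
        w=wpx(p,*c[i],.008);print(c[i].round(),s[i,2:],w2c(w).round(4),disc(*w2c(w)))
```

```text
t 12.55 tcp [0.4607 0.2022 0.0737] corral [-0.1674  0.2213] yaw -1.182 rel deg -53.6 tilt [-0.001 -0.    -1.   ] open mm 22.3 F [-0.2 -0.3 -0.1]
[507. 137.] [ 37  39 531] [-0.2188  0.0927] [0.073  0.1176]
t 12.55 tcp [0.4607 0.2022 0.0737] corral [-0.1674  0.2213] yaw -1.182 rel deg -53.6 tilt [-0.001 -0.    -1.   ] open mm 22.3 F [-0.2 -0.3 -0.1]
[310. 176.] [  50   52 1880] [-0.1388  0.1848] [ 0.0464 -0.0014]
```

View pics/w7.png

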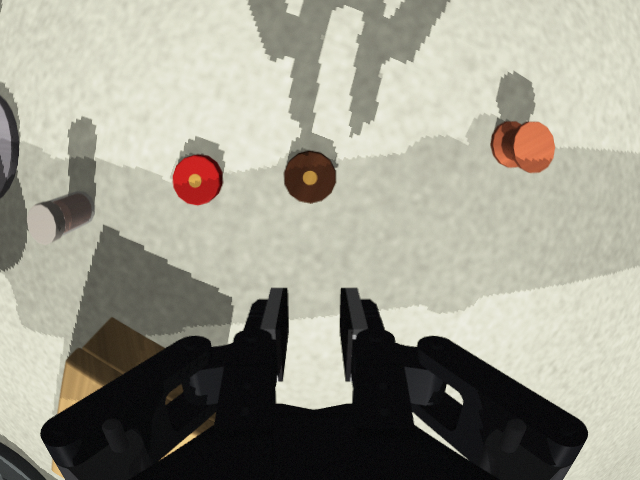

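L is at (310,176), straight ahead. Red at (197,180) and the spool at (525,147) are clear of the path.

{"name": "arm_command", "arguments": {
  "series": [
    [0.48,0,0,0.02,0],
    [0.48,0,0,0.02,0],
    [0.48,0,0,0.02,0],
    [0.48,0,0,0.01,0],
    [0.48,0.005,0,0,0],
    [0.48,0.006,0,0,0],
    [0.48,0.006,0,0,0],
    [0.48,0.005,0,0,0]
  ]
}}

```text
clock: 13.22
tcp_pos: [0.471, 0.1808, 0.0049]
tcp_rot: [-2.609, 1.748, -0.002]
force: [0.4, 0.8, -0.1]
opening: 0.26
finger_force: 0.0
```

{"name": "arm_command", "arguments": {
  "series": [
    [0.48,0.006,0,0,0],
    [0.48,0.007,0,0,0],
    [0.48,0.008,0,0,0],
    [0.48,0.008,0,0,0],
    [0.48,0.008,0,0,0],
    [0.48,0.008,0,0,0],
    [0.48,0.008,0,0,0],
    [0.48,0.008,0,0,0]
  ]
}}

```text
clock: 13.88
tcp_pos: [0.4935, 0.1246, 0.0038]
tcp_rot: [2.61, -1.748, -0.0]
force: [-0.3, 0.8, 1.0]
opening: 0.261
finger_force: 0.4
```

{"name": "arm_command", "arguments": {
  "series": [
    [0.48,0.008,0,0,0],
    [0.48,0.008,0,0,0],
    [0.48,0.008,0,0,0],
    [0.48,0.008,0,0,0],
    [0.48,0.008,0,0,0],
    [0.48,0.008,0,0,0],
    [0.48,0.008,0,0,0],
    [0.48,0.008,0,0,0]
  ]
}}

```text
clock: 14.55
tcp_pos: [0.5178, 0.0655, 0.0038]
tcp_rot: [-2.61, 1.748, 0.0]
force: [-0.2, 0.5, 1.2]
opening: 0.26
finger_force: 0.4
```

{"name": "arm_command", "arguments": {
  "series": [
    [0.48,0.008,0,0,0],
    [0.48,0.008,0,0,0],
    [0.48,0.007,0,0,0],
    [0.48,0.006,0,0,0],
    [0.48,0.0057,0.0018,0,-0.0935],
    [0.48,0.0057,0.0018,0,-0.0935],
    [0.48,0.0057,0.0018,0,-0.0935],
    [0.48,0.0057,0.0018,0,-0.0935]
  ]
}}

```text
clock: 15.22
tcp_pos: [0.5338, 0.0158, 0.0038]
tcp_rot: [2.893, -1.225, -0.001]
force: [0.4, 0.0, 0.8]
opening: 0.258
finger_force: 0.3
```

{"name": "arm_command", "arguments": {
  "series": [
    [0.48,0.0057,0.0018,0,-0.0935],
    [0.48,0.0057,0.0018,0,-0.0935],
    [0.48,0.0057,0.0018,0,-0.0935],
    [0.48,0.0057,0.0018,0,-0.0935],
    [0.48,0.0057,0.0018,0,-0.0935],
    [0.48,0.0057,0.0018,0,-0.0935],
    [0.48,0.003,0,0,0],
    [0.48,0,0,0,0]
  ]
}}

```text
clock: 15.88
tcp_pos: [0.5601, -0.0124, 0.0037]
tcp_rot: [-3.117, 0.39, -0.001]
force: [-0.5, 1.0, -0.7]
opening: 0.262
finger_force: 0.0
```

Run:
```python
from h import *
rep();im,d,p=shot('wrist','pics/w8.png')
```

```text
t 15.88 tcp [ 0.5601 -0.0124  0.0037] corral [-0.0188  0.0373] yaw -0.249 rel deg -0.2 tilt [ 0.001  0.    -1.   ] open mm 22.3 F [-0.5  1.  -0.7]
```

View pics/w8.png

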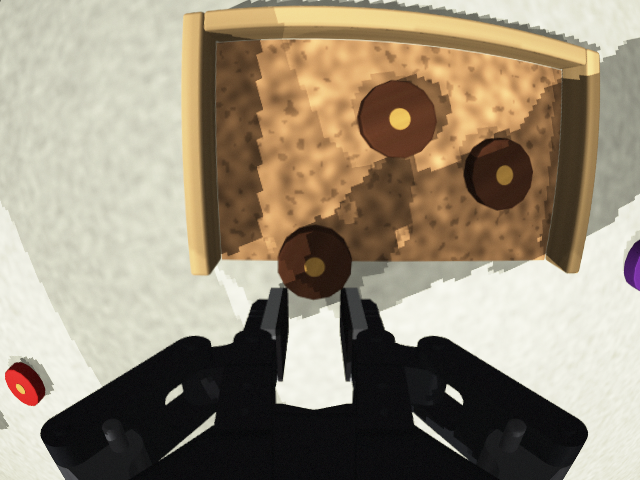

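L is entering at (314,262), clear of the walls and of M. I'll push it 38 mm, then retreat.

{"name": "arm_command", "arguments": {
  "series": [
    [0.48,0.005,0,0,0],
    [0.48,0.006,0,0,0],
    [0.48,0.007,0,0,0],
    [0.48,0.007,0,0,0],
    [0.48,0.006,0,0,0],
    [0.48,0.005,0,0,0],
    [0.48,0.003,0,0,0],
    [0.48,0,0,0,0]
  ]
}}

```text
clock: 16.6
tcp_pos: [0.598, -0.0215, 0.0037]
tcp_rot: [-3.118, 0.385, -0.001]
force: [-0.1, 0.5, 0.0]
opening: 0.262
finger_force: 0.0
```

{"name": "arm_command", "arguments": {
  "series": [
    [0.48,-0.005,0,0,0],
    [0.48,-0.01,0,0,0],
    [0.48,-0.015,0,0,0],
    [0.48,-0.015,0,0,0],
    [0.48,-0.015,0,-0.015,0],
    [0.48,-0.01,0,-0.025,0],
    [0.48,0,0,-0.035,0],
    [0.48,0,0,-0.035,0]
  ]
}}

```text
clock: 17.27
tcp_pos: [0.5269, -0.0038, 0.1144]
tcp_rot: [3.118, -0.383, -0.005]
force: [0.6, 0.8, -0.6]
opening: 0.261
finger_force: 0.0
```

{"name": "arm_command", "arguments": {
  "series": [
    [0.48,0,0,-0.02,0],
    [0.48,0,0,0,0],
    [0.48,0,0,0,0],
    [0.48,0,0,0,0],
    [0.48,0,0,0,0],
    [0.48,0,0,0,0],
    [0.48,0,0,0,0],
    [0.48,0,0,0,0]
  ]
}}

```text
clock: 17.93
tcp_pos: [0.529, -0.0042, 0.133]
tcp_rot: [3.118, -0.384, -0.002]
force: [0.6, -0.2, -1.0]
opening: 0.263
finger_force: 0.0
```

Run:
```python
from h import *
rep();im,d,p=shot('wrist','pics/w9.png')
```

```text
t 17.93 tcp [ 0.529  -0.0042  0.133 ] corral [-0.051   0.0377] yaw -0.245 rel deg 0.0 tilt [-0.001  0.    -1.   ] open mm 22.3 F [ 0.6 -0.2 -1. ]
```

View pics/w9.png

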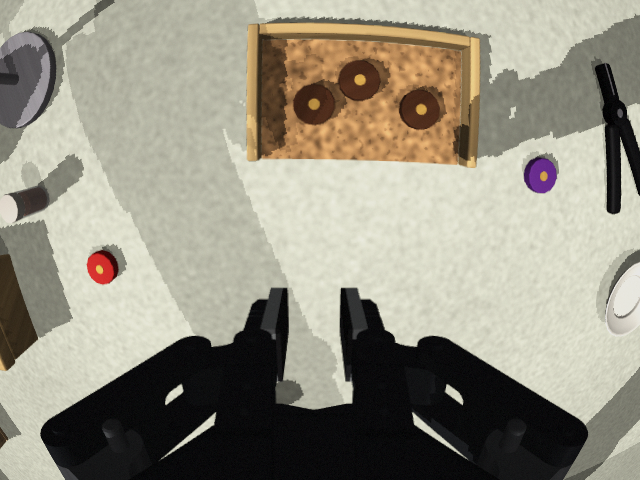

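All three discs, at (314,104), (360,80) and (420,109), lie flat well inside the corral. Every other object in view is where it was.

```bash
python3 -c "
from station import bot
print(bot.job_done())"
```

```text
the job is handed in; nothing more can be done
None
```

All three walnut discs were swept in through the mouth and lie flat inside the corral, no other object was disturbed as far as the pictures show, and the job was handed in at about 18 s on the robot's clock.

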